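# Lock the sprung cover of a cable terminal box

## Robot

A 6-joint arm with a two-finger parallel gripper is mounted at the origin on the work surface. World frame = base frame: x ahead of the robot, y to its left, z up, the work surface at z = 0. Lengths are in mm, angles in rad, forces in N, time in s.
With the tool pointing down it reaches from about 250 to 725 mm from the base axis. Payload 4 kg.
Tool frame: the origin (TCP) lies at the very end of the fingers, on their centre line; the grasp point (between the pads) lies 19 mm behind it; z points along the fingers, y is the line along which they close (so a half turn about z gives the same grasp; the last joint's range is limited). The gripper opens to 85 mm and grips with 20 to 120 N. Pads are 22 mm wide; open, the fingers measure 114 mm over their backs; the gripper's body (76 mm by 85 mm) begins 54 mm behind the grasp point. The pads swing forward as they close: fully open they stand 13 mm farther back than shut.
Start: joints at [1.3, 0.241, 0.005, 1.335, 0, 1.571], TCP at [133.749, 481.779, 231.306] pointing down, gripper open.
Joint ranges: [-2.72, 2.72], [-1.05, 1.87], [-1.09, 1.28], [-1.99, 2.15], [-1.42, 1.44], [-3.14, 3.14]. Speed limits (rad/s): [2.79, 2.79, 3.14, 3.14, 3.14, 3.14].

## Interface

Orientations are given as [roll, pitch, yaw] about the fixed x, y, z axes, in that order (R = Rz(yaw) Ry(pitch) Rx(roll)).
In Python, from rig import manip, kin, optics gives the robot as it stands. The module is installed in compiled form; this text tells all that it offers. Calls block until the motion is done:
- manip.goto(position, orientation): joint-space move of the TCP to a pose.
- manip.servo_line(position, attitude=None, vel=150, contact_N=None): straight line of the TCP; attitude=None keeps the orientation; vel is the mean speed in mm/s. With contact_N (N) it stops when the force on the tool has changed by that much, and returns True; else False.
- manip.move_j(angles): joint-space move.
- manip.release() and manip.grab(): open the fingers fully, or close them until they stop; the grip force is fixed at half the most.
- manip.pause(seconds).
- kin.inverse_kinematics(position, orientation): joint angles nearest the present ones, or None.
- manip.state(): the state.
- optics.capture(name): name is "side" or "top" or "wrist"; returns the picture (384x512x3 uint8, blue, green, red); there is no depth.
- optics.camera_info(name): a dict with "vfov" (degrees; the focal length in pixels is half the picture's height over the tangent of half this angle, whatever the lens; pixels are square), "cx", "cy" (the principal point, pixels), "R" (3x3) and "t" (3): a world point X has camera coordinates R X + t; the wrist camera has in their place "hand_eye" (4x4, takes a point from camera to tool coordinates, whose origin is the TCP and whose axes are the flange's). Camera axes: x right, y down, z forward; pixel columns grow to the right and rows downward; lengths in mm; the calibration is good to about 2 mm. The wrist camera is an equidistant fisheye: a pixel r from the principal point sees the ray r / f radians off the axis. A picture is of the moment at which its call begins: read the wrist's pose just before it. camera_info takes no time and is no camera call.
A pose or a line that the arm cannot do raises manip.PlanningError and nothing moves.
- manip.finish_job(): hands the job in; it is judged then, once.
Trained networks look in the newest picture that a camera, given by its name, has taken for a name from the list of things; names that differ only in an ending like _2 or _b are one class to them, and where a whole thing is asked for, a point or a joint stands for the part that bears it (a point fixed in the world has none). Each returns a list of dicts, best first, with "score" (0 to 1); they miss things now and then, are a little off and sometimes report something else, mostly with a low value. They report only what shows in the picture. A call takes as long as a camera call.
- optics.look_for(target, camera): "at" ([column, row] in pixels, amid what is visible of it).
- optics.regions_of(target, camera): "region" (384x512 bool, what is visible of it) and "at" ([column, row] in pixels, amid what is visible of it).
The state is a dict: "time": time; "joint_positions": joint angles; "qd": joint speeds; "effort": joint torques, N m; "tcp_pos": TCP position; "tool_rot": TCP orientation; "force": force on the tool from outside, world axes, zero at the start; "torque": the same for the moment, N m; "finger_gap": opening from 0.0 (shut) to 1.0 (fully open); "grip_force": force on a finger pad.
Only numpy, scipy, OpenCV 4.12 (cv2) and the standard library are available. Lean on these libraries where they do the work, as an engineer would, in place of code of your own. Each camera call takes 0.05 s, during which the arm holds its last target. There are 200 camera calls.

## Task

The cover of the grey cable terminal box stands slightly ajar on its springs. With a fingertip in the slot of its round quarter-turn fastener, press the cover fully shut and turn the fastener clockwise (seen from above) a full quarter turn to its stop, so that the cover stays locked shut when you let go. Nothing needs to be gripped: do not pull the cover up, and leave the tools and parts lying around where they are.

Things in the scene. Friction and masses are not known exactly. Their poses are not given: they have to be found in the camera images.
- box: grey steel terminal box bolted to the bench, 220 (x) x 260 (y) x 90 mm (z) without cover. Origin: centre of the underside; x points from the front edge to the hinge edge, z up. With the cover shut the middle of the fastener's slot floor lies at x = -55, y = 0, z = 99 mm in this frame. The hinge runs along y at x = +110, z = 90 mm.
- cover (a joint): angle (rad) of the box's cover, a 6 mm plate hinged along the far rim: 0 shut, grows as the front edge rises. Springs hold it ajar at about 0.16; held shut it pushes back with about 7 N at the fastener, so press there with 10 to 15 N to keep it on its stop. Locked, it rests at about 0.01.
- cam (a joint): turn (rad) of the fastener: 0 open (slot parallel to the hinge), grows clockwise seen from above to its stop at 1.57, locked (slot at right angles to the hinge). Friction 0.08 N m holds it. A tongue under the cover passes below a strike in the last third of the turn; unless the cover is fully pressed down it is blocked there or passes over without locking.
- slot (a point): middle of the floor of the fastener's slot; z axis out of the cover, y axis along the slot, turning with it. The slot is a straight groove 28 mm wide, 67 long, 13 deep between two half-moon aluminium cheeks of a round head 74 mm across. A fixed collar, 88 mm across and level with the cheeks, closes its ends. It rises and tilts with the cover.
- screwdriver: screwdriver lying on the bench, about 200 mm long; not part of the job. Origin: on its underside; it lies along its x axis.
- wrench: open-ended wrench lying on the bench, about 180 mm long; not part of the job. Origin: on its underside; it lies along its x axis.
- tape: roll of tape lying flat, 100 mm across, 24 mm high; not part of the job. Origin: centre of its underside.
- gland: brass cable gland standing on end, 38 mm across, 45 mm high; not part of the job. Origin: centre of its underside.
- canister: small white can, 52 mm across, 100 mm high; not part of the job. Origin: centre of its underside.
- tray: grey three-compartment parts tray, 100 x 140 x 30 mm; not part of the job. Origin: centre of its underside.
- insulator: white ceramic insulator, 44 mm across, 50 mm high; not part of the job. Origin: centre of its underside.

How it is judged:
By the outcome, as a careful person would: the job done as asked, in the order asked, and still so for the second after the job is handed in, with the robot touching nothing.
It also fails if it takes over 35 s, if anything falls off the work surface, if the arm or the gripper's body presses on something with over 40 N, if the wrist force passes 120 N, or if a joint passes its speed limit or range.

## Working session

There is one attempt and no reset: what is moved stays moved. The work goes in short steps, each a Python script; the robot and the scene stay as the last script left them, time stands still between calls to the robot, and variables do not carry over. Pictures are saved under pics/ and viewed, at most 10 in all, crops included, and the job is handed in when it is done.

```bash
mkdir -p pics; cat > h.py <<'E'
from rig import manip, kin, optics
import numpy as np, cv2
from scipy.spatial.transform import Rotation as Ro
def ray(cam,px,st=None):
    i=optics.camera_info(cam); f=192/np.tan(np.radians(i["vfov"])/2)
    d=np.array([px[0]-i["cx"],px[1]-i["cy"]])
    if cam=="wrist":
        r=np.hypot(*d); th=r/f; v=np.r_[np.sin(th)*d/max(r,1e-9),np.cos(th)]
        H=np.array(i["hand_eye"]); T=np.eye(4); T[:3,:3]=Ro.from_euler("xyz",st["tool_rot"]).as_matrix(); T[:3,3]=st["tcp_pos"]
        M=T@H; return M[:3,3],M[:3,:3]@v
    R=np.array(i["R"]);t=np.array(i["t"]); v=R.T@np.r_[d/f,1]; return -R.T@t,v/np.linalg.norm(v)
def at_z(cam,px,z,st=None):
    o,v=ray(cam,px,st); return o+v*(z-o[2])/v[2]
def tri(a,b):
    (o1,d1),(o2,d2)=a,b; s=np.linalg.lstsq(np.c_[d1,-d2],o2-o1,rcond=None)[0]
    p,q=o1+s[0]*d1,o2+s[1]*d2; return (p+q)/2,np.linalg.norm(p-q)
E
python3 - <<'E'
from h import *
s=manip.state(); print({k:np.round(s[k],3) for k in("time","tcp_pos","tool_rot","force","finger_gap")})
ims=[]; R={}
for c in("top","side","wrist"):
    s=manip.state(); im=optics.capture(c); ims.append(im); cv2.imwrite(f"pics/raw_{c}.png",im)
    for n in("slot","box","cover"):
        L=optics.look_for(n,c); print(c,n,[(np.round(l["at"],1).tolist(),round(l["score"],2)) for l in L[:2]])
        if n!="box" and L:R[c,n]=L[0]["at"]
print(tri(ray("top",R["top","slot"]),ray("side",R["side","slot"])))
print(at_z("top",R["top","slot"],110))
print({c:(optics.camera_info(c)["vfov"]) for c in("top","side","wrist")}, optics.camera_info("wrist")["hand_eye"])
cv2.imwrite("pics/a.png",cv2.resize(np.vstack([np.hstack(ims[:2]),np.hstack([ims[2],ims[2]*0])]),(800,600)))
E
```

```text
{'time': np.float64(0.0), 'tcp_pos': array([133.571, 481.169, 230.41 ]), 'tool_rot': array([-3.139,  0.   ,  2.871]), 'force': array([-0.485, -0.589,  0.357]), 'finger_gap': np.float64(1.0)}
top slot [([189.6, 203.4], 0.6)]
top box [([190.5, 190.3], 0.74), ([187.8, 189.9], 0.67)]
top cover [([188.8, 190.2], 0.79)]
side slot [([226.5, 157.8], 0.69)]
side box [([235.0, 169.2], 0.67)]
side cover [([236.4, 156.9], 0.75), ([237.9, 170.4], 0.62)]
wrist slot []
wrist box [([101.1, 378.5], 0.65)]
wrist cover []
(array([525.90610403,  94.53507433, 124.30138683]), np.float64(0.07907625542493092))
[528.24731482  96.97059333 110.        ]
{'top': 54.684317994898294, 'side': 44.831573105170385, 'wrist': 65.70646984690485} [[ 1.03062920e-03 -9.61656269e-01 -2.74255643e-01  7.02701473e+01]
 [ 9.99999117e-01  1.22108178e-03 -5.23718132e-04 -5.29966037e-01]
 [ 8.38525393e-04 -2.74254861e-01  9.61656679e-01 -1.44009789e+02]
 [ 0.00000000e+00  0.00000000e+00  0.00000000e+00  1.00000000e+00]]
```

View pics/a.png

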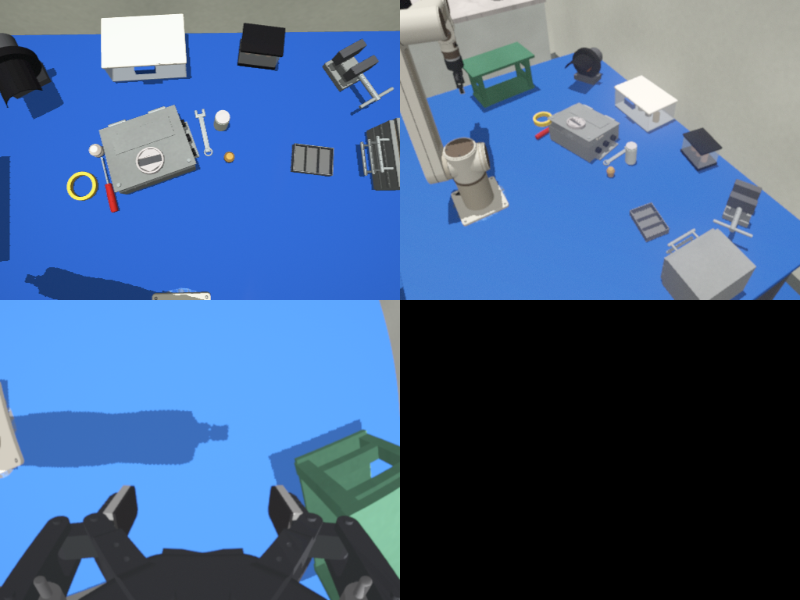

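The pictures show the grey box at about (150,148) in the top view, rotated about 15°. The slot head is at (150,160), with the slot along the hinge. Triangulated slot height is 124 mm against about 125 expected for the open cover. Next I get the yaw, then move above it for a closer look.

```bash
python3 - <<'E'
from h import *
m=optics.regions_of("cover","top")[0]["region"].astype(np.uint8)
c=max(cv2.findContours(m,0,2)[0],key=cv2.contourArea)[:,0]
P=np.array([at_z("top",p,105)[:2] for p in c],np.float32)
r=cv2.minAreaRect(P); print(r)
b=cv2.boxPoints(r); e=[b[1]-b[0],b[2]-b[1]]; y=max(e,key=np.linalg.norm); y=y if y[1]>0 else -y
yaw=np.arctan2(-y[0],y[1]); print("yaw",yaw)
manip.grab()
manip.goto([526,94.5,240],[np.pi,0,yaw])
s=manip.state(); im=optics.capture("wrist"); cv2.imwrite("pics/w1.png",im)
print(s["time"],s["tcp_pos"],s["tool_rot"],s["joint_positions"],s["finger_gap"],s["force"])
L=optics.look_for("slot","wrist"); print(L[:2])
if L: print(at_z("wrist",L[0]["at"],124.5,s))
E
```

```text
((569.1939697265625, 107.61804962158203), (216.5455780029297, 273.2952575683594), 18.606847763061523)
yaw 0.32475084
3.4083 [525.79311597  95.29096385 239.98376726] [-3.14131072e+00  3.67112771e-05  3.26303499e-01] [1.79131463e-01 3.05880685e-01 1.15479064e-01 1.38047236e+00
 2.73497903e-04 2.99442061e+00] -0.0005477883805182468 [0.95817772 0.07247658 0.43408378]
[{'at': [265.1, 196.3], 'score': 0.56}]
[517.60834912  86.57527648 124.5       ]
```

View pics/w1.png

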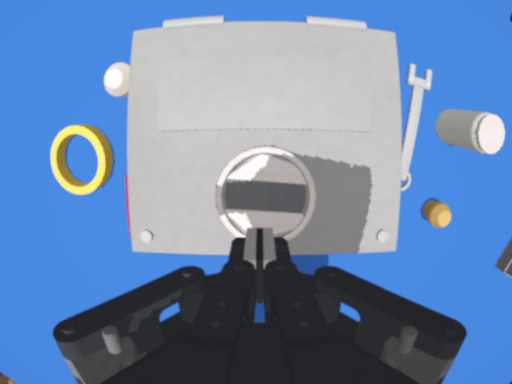

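The wrist view shows the slot head at (265,196), agreeing with the network, and the box edges are square to the picture, so the yaw of 0.325 is right. With this yaw, j6 is near its limit, so I'll use the half-turned pose. Measuring again from there also cancels camera bias.

```bash
python3 - <<'E'
from h import *
Y=0.325-np.pi
i=optics.camera_info("wrist"); H=np.linalg.inv(i["hand_eye"]); p=H[:3,3]; f=192/np.tan(np.radians(i["vfov"])/2)
r=np.hypot(*p[:2]); print("tcp px",i["cx"]+f*np.arctan2(r,p[2])*p[0]/r,i["cy"]+f*np.arctan2(r,p[2])*p[1]/r)
manip.goto([518,87,240],[np.pi,0,Y])
s=manip.state(); im=optics.capture("wrist"); cv2.imwrite("pics/w2.png",im)
print(s["time"],s["tcp_pos"],s["tool_rot"],s["joint_positions"],s["force"])
L=optics.look_for("slot","wrist"); print(L[:2])
if L: print(at_z("wrist",L[0]["at"],124.5,s))
E
```

```text
tcp px 258.77166950893525 240.6504996709484
6.1667 [517.99810155  87.03785091 240.00499377] [-3.14157701e+00  1.82789551e-05 -2.81667893e+00] [ 1.66479556e-01  2.87485918e-01  9.02599517e-02  1.37354984e+00
 -1.25626807e-05 -1.58434164e-01] [-0.11495883  0.18814472 -0.23183834]
[{'at': [257.0, 193.1], 'score': 0.61}]
[523.86261947  86.72780649 124.5       ]
```

View pics/w2.png

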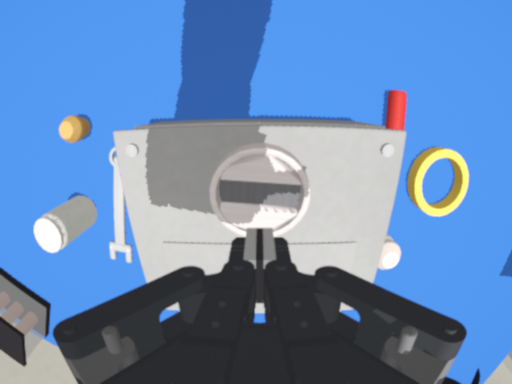

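The slot now shows at about (260,192), turned about 4° clockwise of the box. Both views agree on a head centre near (521,88) at head-top height of about 136. I'll descend to just above it and check.

```bash
python3 - <<'E'
from h import *
Y=0.325-np.pi
manip.goto([520,87.7,152],[np.pi,0,Y-.06])
s=manip.state(); im=optics.capture("wrist"); cv2.imwrite("pics/w3.png",im[100:300,120:400].repeat(2,0).repeat(2,1))
print(s["time"],s["tcp_pos"],s["tool_rot"],s["force"])
E
```

```text
6.7083 [519.5784041   87.62509835 151.94940245] [ 3.14143247e+00 -1.77811857e-03 -2.87614851e+00] [0.73138775 0.11651183 1.39493425]
```

View pics/w3.png

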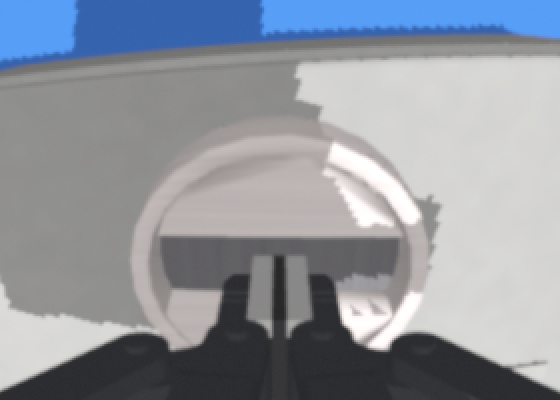

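The slot is now parallel to the fingers and centred sideways; its cheek edges are at raw rows 218.5 and 245, column 260.5. I compute its centre from those edges, then descend.

```bash
python3 - <<'E'
from h import *
Y=0.325-np.pi; bx=np.array([np.cos(.325),np.sin(.325)])
s=manip.state()
# cheek-top edges: front one sits 28*sin(.16)=4.5 higher
a=at_z("wrist",[260.5,218.5],140,s); b=at_z("wrist",[260.5,245],135.6,s)
c=(a+b)[:2]/2; print(a,b,c,(b-a)[:2]@bx,"off box x,y",(c-s["tcp_pos"][:2])@bx,(c-s["tcp_pos"][:2])@[-bx[1],bx[0]])
E
```

```text
[511.85943275  85.94904688 140.        ] [530.15789983  90.98860832 135.6       ] [521.00866629  88.4688276 ] 18.94973185873859 off box x,y 0.20114866621411456 0.5738302981012712
```

The lower dark edge is the floor/wall junction at z≈123, which makes the width about 28 as required. The centre is therefore about 4.5 mm further along box x, at (524,90), which also suits the overhead views. Enter and press.

```bash
python3 - <<'E'
from h import *
def pr(*t): s=manip.state(); print(*t,round(s["time"],2),np.round(s["tcp_pos"],1),np.round(s["force"],1),np.round(s["torque"],2))
pr()
manip.servo_line([524,90,152],vel=60)
h=manip.servo_line([523.6,89.9,129],vel=40,contact_N=5); pr("in",h)
if not h:
    h=manip.servo_line([519.1,88.4,94],vel=25,contact_N=12); pr("press",h)
E
```

```text
6.76 [521.   87.9 153.5] [0.6 0.2 0.7] [-0.   -0.02  0.  ]
in False 7.73 [523.6  89.9 128.9] [ 0.4 -0.2 -0.5] [0.04 0.03 0.04]
press True 8.87 [519.4  88.4  99.4] [-1.7 -0.3  7.7] [-0.03  0.38 -0.05]
```

```bash
python3 - <<'E'
from h import *
Y=0.325-np.pi
c=[519.5,88.5]; z=99.4; yaw=Y-.06
def go(t):
    global z
    manip.servo_line([*c,z],[np.pi,0,yaw],vel=15)
    s=manip.state(); print(t,round(s["time"],2),round(z,2),np.round(s["tcp_pos"],1),np.round(s["force"],1),"Mz",round(s["torque"][2],2),"yaw",round(s["tool_rot"][2]-Y,2),flush=True); return s
for k in range(8):
    z-=.5; s=go("p")
    if s["force"][2]>11.5: break
while k<7 and yaw>Y-1.2:
    yaw-=.15; s=go("t")
    z+=np.clip((s["force"][2]-13)*.1,-.5,.5)
    if np.hypot(*s["force"][:2])>25 or s["force"][2]>30: break
E
```

```text
p 9.12 98.9 [519.4  88.4  99.5] [-3.4 -0.8  7.5] Mz 0.0 yaw -0.06
p 9.37 98.4 [519.4  88.4  99. ] [-3.4 -1.5  8.8] Mz -0.06 yaw -0.06
p 9.62 97.9 [519.4  88.5  99. ] [-4.4  0.2  9.8] Mz 0.03 yaw -0.06
p 9.87 97.4 [519.5  88.4  98.9] [-6.2 -0.9 12.8] Mz -0.02 yaw -0.06
t 10.17 97.4 [519.6  88.2  98.9] [-4.7 -0.6 12.7] Mz -0.07 yaw -0.21
t 10.47 97.37 [519.8  87.9  98.9] [-3.9 -3.2 13.5] Mz -0.03 yaw 5.92
t 10.77 97.42 [519.8  87.9  98.9] [-5.3 -3.  12.6] Mz -0.07 yaw 5.77
t 11.07 97.38 [519.9  88.   98.9] [-5.1 -2.3 12.1] Mz -0.08 yaw 5.62
t 11.37 97.29 [520.   88.   98.9] [-4.1 -2.2 13.7] Mz -0.01 yaw 5.47
t 11.67 97.37 [520.1  88.4  98.9] [-4.2 -1.4 11.8] Mz -0.01 yaw 5.32
t 11.97 97.25 [520.4  88.4  98.9] [-4.  -2.  11.1] Mz -0.06 yaw 5.17
t 12.27 97.06 [520.7  88.7  98.9] [-2.2 -1.8 12.9] Mz -0.05 yaw 5.02
```

```bash
python3 - <<'E'
from h import *
Y=0.325-np.pi
c=[519.5,88.5]; z=97.0; yaw=Y-1.26
while yaw>Y-2.05:
    yaw-=.08
    manip.servo_line([*c,z],[np.pi,0,yaw],vel=15)
    s=manip.state(); F=s["force"]; print(round(s["time"],2),round(z,2),np.round(s["tcp_pos"],1),np.round(F,1),"Mz",round(s["torque"][2],2),"yaw",round((s["tool_rot"][2]-Y)%(2*np.pi)-2*np.pi,2),round(s["joint_positions"][5],2),flush=True)
    z+=np.clip((F[2]-13)*.1,-.5,.5)
    if np.hypot(*F[:2])>30 or F[2]>35 or abs(s["torque"][2])>.8: break
im=optics.capture("wrist"); cv2.imwrite("pics/w4.png",im)
E
```

```text
12.52 97.0 [520.9  88.9  98.9] [-2.5 -0.6 12.4] Mz -0.06 yaw -1.34 1.18
12.77 96.94 [521.   89.   98.9] [-1.9 -0.  12.3] Mz -0.02 yaw -1.42 1.26
13.02 96.87 [521.2  89.3  98.9] [-2.2  0.4 12. ] Mz -0.02 yaw -1.5 1.34
13.27 96.77 [521.4  89.4  98.9] [-2.6  1.6 12.2] Mz -0.0 yaw -1.58 1.42
13.52 96.69 [521.6  89.5  99. ] [-1.7  0.3 12.6] Mz -0.03 yaw -1.66 1.5
13.77 96.65 [521.7  89.4  98.9] [-1.1  0.8 12.3] Mz -0.01 yaw -1.74 1.58
14.02 96.59 [521.9  89.2  98.9] [-1.3  0.7 11.7] Mz -0.01 yaw -1.82 1.66
14.27 96.46 [522.1  89.1  98.9] [-1.2  0.5 13.4] Mz -0.02 yaw -1.9 1.74
14.52 96.5 [522.2  89.1  99. ] [-0.1 -0.4 11.8] Mz 0.0 yaw -1.98 1.82
14.77 96.38 [522.4  89.   98.9] [ 0.5 -0.7 12.1] Mz -0.0 yaw -2.06 1.9
```

View pics/w4.png

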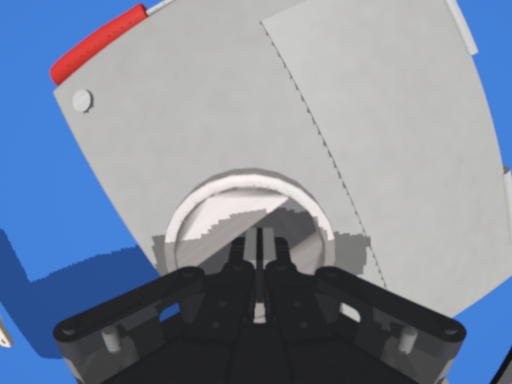

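The picture shows the slot lagging the tool: its cheek edge runs from (180,265) to (290,198), and the cover crease from (262,20) to (385,290). The closed tip is about 22x14, so it can spin inside the slot. I'll compute the actual cam angle.

```bash
python3 - <<'E'
from h import *
s=manip.state()
an=lambda p,q,z:(lambda d:np.degrees(np.arctan2(d[1],d[0])))(at_z("wrist",q,z,s)-at_z("wrist",p,z,s))
print("crease",an((262,20),(385,290),96),"cheek",an((180,265),(290,198),112))
im=cv2.imread("pics/w4.png"); cv2.imwrite("pics/w4z.png",cv2.resize(im[160:310,140:350],None,fx=3.5,fy=3.5,interpolation=2))
E
```

```text
crease -72.01122122168034 cheek 23.97450228968451
```

View pics/w4z.png

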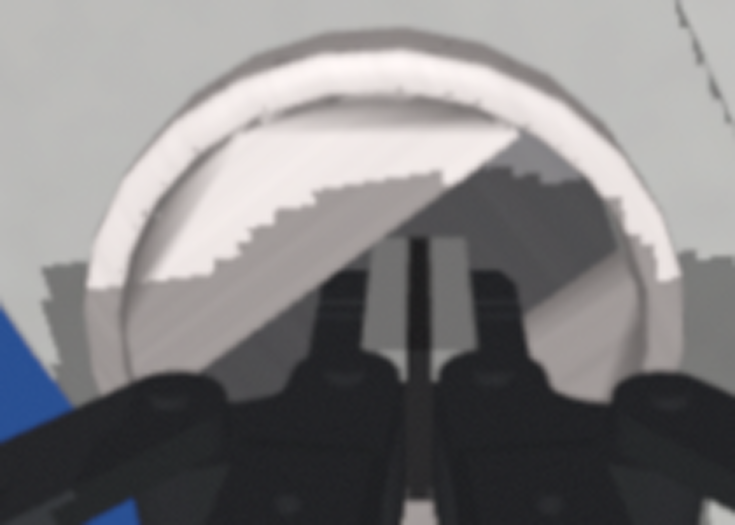

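Refined cheek angle is about 30° against the 18.6° goal: the cam is about 11° short and the tip is spinning. I'll slide the tip along the slot to about 17 mm off-centre, still pressing, and drive the cheek round an arc.

```bash
python3 - <<'E'
from h import *
s=manip.state(); yaw=s["tool_rot"][2]; z=96.3; C=np.array([518.8,89.2])
def go(ph,r,dy=0):
    global z,yaw
    yaw+=dy; u=np.array([np.cos(ph),np.sin(ph)]); manip.servo_line([*(C+r*u),z],[np.pi,0,yaw],vel=20)
    s=manip.state(); F=s["force"]; d=s["tcp_pos"][:2]-C; t=F[:2]@[-u[1],u[0]]
    print(round(s["time"],2),round(np.degrees(ph)),round(z,2),np.round(s["tcp_pos"],1),np.round(F,1),"tang",round(t,1),"actual r,phi",round(np.hypot(*d),1),round(np.degrees(np.arctan2(d[1],d[0]))%360,1),flush=True)
    z+=np.clip((F[2]-13)*.1,-.5,.5); return F,t
ph=np.radians(210)
for r in (4,8,12,17): F,t=go(ph,r)
while ph>np.radians(172):
    ph-=np.radians(4); F,t=go(ph,17,-np.radians(4))
    if abs(t)>18 or F[2]>30: break
im=optics.capture("wrist"); cv2.imwrite("pics/w5.png",im)
E
```

```text
15.18 210 96.3 [520.1  88.4  99. ] [4.5 1.3 9.1] tang 1.2 actual r,phi 1.6 328.1
15.53 210 95.91 [517.5  86.8  99. ] [ 5.4  2.9 10. ] tang 0.2 actual r,phi 2.7 241.4
15.88 210 95.61 [514.5  85.   99. ] [5.8 3.4 9.6] tang -0.0 actual r,phi 6.0 223.9
16.28 210 95.27 [510.7  82.8  99. ] [ 5.2  3.1 10.4] tang -0.1 actual r,phi 10.3 218.3
16.53 206 95.01 [510.3  83.1  98.9] [ 6.2  2.3 13. ] tang 0.7 actual r,phi 10.5 215.5
16.78 202 95.01 [509.8  83.5  98.9] [ 4.8 -0.  12.7] tang 1.8 actual r,phi 10.6 212.3
17.03 198 94.98 [509.5  84.1  98.9] [ 6.1 -1.5 13. ] tang 3.3 actual r,phi 10.6 208.8
17.28 194 94.98 [509.1  84.6  98.9] [ 5.5 -3.3 12.4] tang 4.5 actual r,phi 10.7 205.4
17.53 190 94.92 [508.3  84.6  98.9] [ 4.9 -6.8 15.4] tang 7.5 actual r,phi 11.5 203.8
17.78 186 95.15 [507.4  84.4  98.9] [  3.  -10.5  15.9] tang 10.8 actual r,phi 12.4 203.0
18.03 182 95.45 [506.5  84.1  98.9] [  2.8 -14.1  15.9] tang 14.1 actual r,phi 13.3 202.5
18.28 178 95.73 [505.6  83.9  98.8] [  0.2 -18.3  16.7] tang 18.3 actual r,phi 14.2 202.0
```

View pics/w5.png

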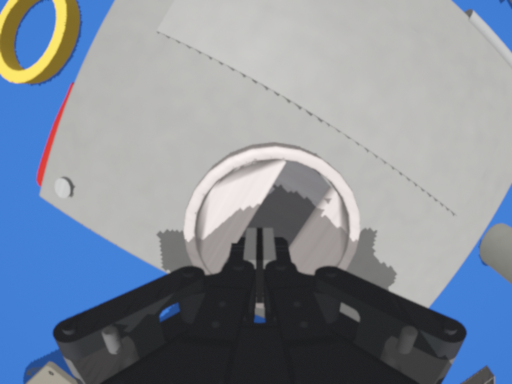

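The force has risen against a firm stop and the tip slides along about 16°, close to the box x axis. In the picture, the cheek edge from (235,238) to (283,162) looks square to the crease from (157,32) to (455,214). I'll verify numerically, then back out upwards.

```bash
python3 - <<'E'
from h import *
s=manip.state()
an=lambda p,q,z:(lambda d:np.degrees(np.arctan2(d[1],d[0])))(at_z("wrist",q,z,s)-at_z("wrist",p,z,s))
print("crease",an((157,32),(455,214),96),"cheek",an((235,238),(283,162),112))
# relax the side push, then straight up
p=s["tcp_pos"]; manip.servo_line([p[0],p[1]+1,97.5],vel=20); print(manip.state()["force"])
p=manip.state()["tcp_pos"]; manip.servo_line([p[0],p[1],150],vel=60)
p=manip.state()["tcp_pos"]; manip.goto([505,80,240],[np.pi,0,0.325-np.pi])
s=manip.state(); im=optics.capture("wrist"); print(s["time"],s["force"])
t=optics.capture("side")
cv2.imwrite("pics/w6.png",np.hstack([cv2.resize(im,(400,300)),cv2.resize(t[90:240,150:350],(400,300))]))
E
```

```text
crease -71.14368118672344 cheek 17.334476504814695
[-3.86430687 -4.78297295 12.91914479]
22.075 [-0.18650069  0.60436705 -0.54954411]
```

View pics/w6.png

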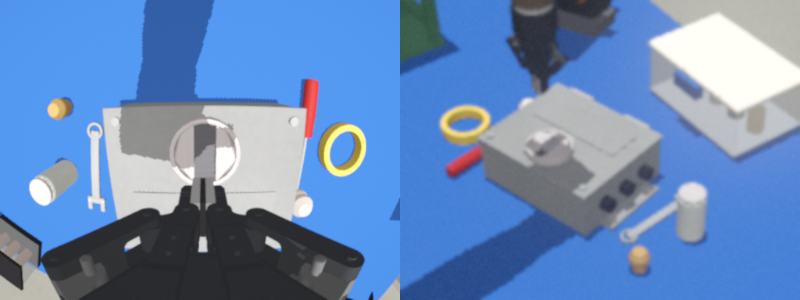

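The cover lies shut and flush in the side view, and the slot stands at right angles to the hinge at (205,150). The robot is clear, so I'm handing in.

```bash
python3 -c "
from rig import manip
print(manip.finish_job(), manip.state()['time'])"
```

```text
the job is handed in; nothing more can be done
the job is handed in; nothing more can be done
```

The cover is pressed shut and the fastener turned a quarter turn clockwise to its stop; after the robot let go, the pictures showed the cover still shut, and I handed the job in at about 22 s of the 35 s allowed (verdict not shown).

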